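# Close the cooling reservoir with its captive screw cap

### The job

Close the computer's empty cooling reservoir, whose blue screw cap is swung aside on its hinged metal arm: swing the cap back until its arm is fully home over the mouth, then screw it down clockwise, regrasping as often as needed, until you feel it come up against its stop, and nip it up hand-tight without wrenching the reservoir round in its rubber mount. Let go with the cap on, and leave the things around it where they are.

Things in the scene. Friction and masses are not known exactly. Their poses are not given: they have to be found in the camera images.
- stand: Dark steel base plate 150 x 120 x 12 mm, fixed to the desk, carrying the reservoir: an upright clear tube with black ends, 72 mm wide. Origin on the desk under the reservoir's upright axis; x points from that axis towards the pivot post of the cap arm, z up. Place and yaw vary.
- reservoir (a joint): Twist of the reservoir in its rubber mount about its upright axis, rad: 0 at rest, positive clockwise from above; springs back. 2 N m per rad, so it shows the torque on the cap. Hand-tight is 0.2 to 0.7 N m (0.1 to 0.35 rad) held 0.2 s with the cap on its stop; past 0.42 rad either way it is wrenched and spoilt.
- mouth (a point): Centre of the rim of the open white neck (38 mm outside, 30 mm inside diameter) on top of the reservoir, 154 mm above the desk, on its upright axis.
- pivot (a point): Upright axis of the steel post about which the cap arm swings, at the middle of the arm's thickness, 164 mm above the desk, 50 mm from the mouth's axis.
- cap_arm (a joint): Swing of the cap arm (flat aluminium bar 22 mm wide, 8 mm thick, top 168 mm above the desk, cap 50 mm from the pivot), rad: 0 = fully home on its stop, cap exactly above the mouth (below 0.06 counts as home); grows anticlockwise from above. Starts 0.9 to 1.6. Friction 0.03 N m; stays where left.
- cap (a joint): How far the cap is screwed down relative to the arm, rad: 0 = fully raised, grows clockwise from above, 1.9 mm down per rad. Starts 0 to 0.5. Free turning takes 0.04 N m. The stop lies anywhere from 2.9 to 4.4 rad, unseen: feel it. The plug under the arm clears the neck by 2 to 3 mm at the start; screwed past 1.5 rad it runs against the neck's side if the arm is not home.
- cap_grip (a point): Point on the cap's axis for the TCP when gripping from above: 23 mm above the cap's underside, 5 mm below its top; 201 mm above the desk when fully raised. The cap is a blue ribbed knob, 40 mm wide, 28 mm high, white line on top. Gap between its underside and the arm: 10 mm raised, 2 mm when fully down. Nothing within reach of the fingers stands higher than the arm.
- screwdriver: Loose screwdriver, 170 mm, lying by the stand; leave it. Origin under its middle.
- fitting_a: Loose brass and black tube fitting, 26 mm wide, 24 mm high, beside the stand; leave it. Origin under its centre.
- fitting_b: Another fitting like it on the other side of the stand; leave it.
- mug: White mug, 80 mm wide, 90 mm high; leave it. Origin under its centre.
- bottle: White closed bottle with a blue cap, 66 mm wide, 170 mm high; leave it. Origin under its centre.
- fan: Black computer fan lying flat, 120 x 120 x 25 mm; leave it. Origin under its centre.
- screw_tray: Grey tray with three compartments, 100 x 140 x 22 mm; leave it. Origin under its centre.
There are look-alikes about, which are no part of the job. What is shaped like the stand but green or pink is not meant.

How it is judged:
By the outcome, as a careful person would: the job done as asked, in the order asked, and still so for the second after the job is handed in, with the robot touching nothing.
It also fails if it takes over 69 s, if anything falls off the work surface, if the arm or the gripper's body presses on something with over 40 N, if the wrist force passes 120 N, or if a joint passes its speed limit or range.

### The arm

A 6-joint arm with a two-finger parallel gripper is mounted at the origin on the work surface. World frame = base frame: x ahead of the robot, y to its left, z up, the work surface at z = 0. Lengths are in mm, angles in rad, forces in N, time in s.
With the tool pointing down it reaches from about 350 to 800 mm from the base axis. Payload 7.3 kg.
Tool frame: the origin (TCP) lies between the finger pads, 19 mm behind the fingertips; this is the grasp point; z points along the fingers, y is the line along which they close (so a half turn about z gives the same grasp; the last joint's range is limited). The gripper opens to 85 mm and grips with 20 to 120 N. Pads are 22 mm wide; open, the fingers measure 114 mm over their backs; the gripper's body (76 mm by 85 mm) begins 54 mm behind the grasp point. The pads swing forward as they close: fully open they stand 13 mm farther back than shut.
Start: joints at [-1.335, 0.342, 1.524, -0, 1.275, -0.146], TCP at [195.633, -487.207, 250.022] pointing down, gripper open.
Joint ranges: [-2.53, 2.53], [-0.77, 2.02], [0.04, 2.7], [-1, 4.14], [0.28, 2.66], [-3.11, 3.11]. Speed limits (rad/s): [2.57, 2.57, 3.14, 3.14, 3.14, 3.14].

### API

Orientations are given as a 3x3 rotation matrix whose columns are the frame's x, y, z axes.
In Python, from plant import state, camera, sign_off, recognise gives the robot as it stands. The module is installed in compiled form; this text tells all that it offers.
- The arm moves only by the tool arm_command, never from a script. Its argument "targets" is a list of rows, each an object with "fingers": the closure, from 0 (fully open) to 1 (shut); "xyz": the shift along the world's x, y, z in m, a list of three; "twist": the turn about the world's z in degrees. A call has 1 to 12 rows; each row is the pose to reach, as a shift and turn from the pose commanded when the call began; what a row does not reach only later rows make up. A row lasts 1/8 s, in which the tool goes at most 62.5 mm and 10.7 degrees, less where a joint would pass 70% of its speed; a pose out of reach is approached as far as the arm can. A call with a gripper value outside its range is refused whole. The fingers move at their own pace and stop on an object; the grip force is fixed at half the most. Time passes only in rows, so rows that repeat a pose let the fingers close. It gives the time, the measured TCP pose, the force, the opening and the grip force at its end, in the units of the state.
- state(): the state, without advancing time (a new reading comes with each control period).
- camera(name): name is "side" or "top" or "wrist"; returns a dict with "pixels" (480x640x3 uint8, blue, green, red), "fx", "fy", "cx", "cy" (pixels), "k1" (the pictures are not rectified: a ray, as slopes to the right and down, at radius r is drawn at 1 + k1 r^2 times it, then the intrinsics apply), "view" (4x4, takes a point from world to camera coordinates). Camera axes: x right, y down, z forward; pixel columns grow to the right and rows downward; lengths in mm; the calibration is good to about 2 mm. A picture is of the moment at which its call begins. There is no depth.
- sign_off(): hands the job in; it is judged then, once.
Trained networks look in a picture, given as the dict that the camera call returned (one of the last four; its "shot" number tells which), for a name from the list of things; names that differ only in an ending like _2 or _b are one class to them, and where a whole thing is asked for, a point or a joint stands for the part that bears it (a point fixed in the world has none). Each returns a list of dicts, best first, with "p" (0 to 1); they miss things now and then, are a little off and sometimes report something else, mostly with a low value. They report only what shows in the picture. A call takes as long as a camera call. They do not tell look-alikes from the thing itself.
- recognise(picture, name): "xyz" ([x, y, z] in mm, in world coordinates, good to about 4 mm: the middle of the surface that is visible of it).
The state is a dict: "time": time; "qpos": joint angles; "dq": joint speeds; "effort": joint torques, N m; "tcp_pos": TCP position; "ee_rot": TCP orientation; "contact_force": force on the tool from outside, world axes, zero at the start; "torque": the same for the moment, N m; "gripper_width": finger opening in mm; "grip_force": force on a finger pad.
Only numpy, scipy, OpenCV 4.12 (cv2) and the standard library are available. Lean on these libraries where they do the work, as an engineer would, in place of code of your own. Each camera call takes 0.05 s, during which the arm holds its last target. There are 200 camera calls.

## Working session

There is one attempt and no reset: what is moved stays moved. The work goes in short steps, Python scripts to look and compute and a tool call to move; the robot and the scene stay as the last step left them, time stands still between calls to the robot, and variables do not carry over. Pictures are saved under pics/ and viewed, at most 10 in all, crops included, and the job is handed in when it is done.

Besides the shell and the picture viewer there is one more tool, called after "Call:" by a JSON object that holds its "fn" and its "kwargs". arm_command: Moves the arm, as the interface text tells. Its arguments: {"type":"object","properties":{"targets":{"type":"array"}},"required":["targets"]}

```bash
mkdir -p pics
cat > h.py <<'E'
import numpy as np, cv2
from plant import state, camera, sign_off, recognise
def proj(c,P):
    P=np.atleast_2d(np.array(P,float)); V=np.array(c["view"]); q=P@V[:3,:3].T+V[:3,3]
    s=q[:,:2]/q[:,2:]; s=s*(1+c["k1"]*(s**2).sum(1,keepdims=True))
    return s*[c["fx"],c["fy"]]+[c["cx"],c["cy"]]
def ray(c,uv,z):
    K=np.array([[c["fx"],0,c["cx"]],[0,c["fy"],c["cy"]],[0,0,1]],float)
    d=(np.array(uv,float)-[c["cx"],c["cy"]])/[c["fx"],c["fy"]]; s=d.copy()
    for _ in range(20): s=d/(1+c["k1"]*(s@s))
    V=np.array(c["view"]); R=V[:3,:3]; o=-R.T@V[:3,3]; w=R.T@np.array([s[0],s[1],1])
    return o+w*(z-o[2])/w[2]
E
python3 - <<'E'
from h import *
for n in("top","side"):
    c=camera(n); cv2.imwrite(f"pics/{n}0.png",c["pixels"])
    for t in("stand","mouth","pivot","cap_arm","cap","cap_grip","reservoir","bottle","mug"):
        for d in recognise(c,t)[:4]:
            print(n,t,round(d["p"],2),np.round(d["xyz"]),np.round(proj(c,d["xyz"])[0]))
print(state())
E
```

```text
top stand 0.89 [327. 131.  11.] [273. 318.]
top stand 0.86 [ 602. -160.   13.] [400. 203.]
top mouth 0.88 [593.  46. 137.] [309. 196.]
top mouth 0.69 [ 604. -166.  139.] [411. 192.]
top mouth 0.65 [324. 134. 138.] [263. 324.]
top pivot 0.84 [322. 135. 138.] [262. 325.]
top pivot 0.72 [590.  51. 137.] [307. 197.]
top pivot 0.69 [ 604. -169.  142.] [412. 192.]
top cap_arm 0.89 [622.  29. 200.] [316. 176.]
top cap_arm 0.89 [318. 139. 205.] [254. 330.]
top cap 0.84 [ 607. -177.  203.] [421. 185.]
top cap 0.78 [315. 142. 207.] [253. 332.]
top cap 0.75 [622.  21. 205.] [320. 175.]
top cap 0.58 [622.  30. 204.] [315. 175.]
top cap_grip 0.84 [315. 139. 202.] [254. 332.]
top cap_grip 0.74 [ 611. -175.  207.] [421. 182.]
top cap_grip 0.56 [617.  23. 204.] [319. 178.]
top cap_grip 0.4 [576.  51.  42.] [309. 211.]
top reservoir 0.93 [ 603. -169.  136.] [412. 193.]
top reservoir 0.72 [584.  47. 136.] [309. 200.]
top reservoir 0.69 [326. 136. 141.] [261. 323.]
top bottle 0.56 [574. 342. 113.] [174. 204.]
top mug 0.75 [444. 333.  38.] [186. 265.]
top mug 0.52 [624.  23. 203.] [319. 174.]
side stand
[... 1297 characters left out ...]
   1.27541739e+00, -1.46026290e-01]), 'dq': array([ 0.00124782, -0.00129332,  0.00143562, -0.00059996,  0.00048016,
       -0.00037914]), 'effort': array([-2.98207794e-06, -4.33567286e+01, -2.46272993e+01, -1.66108271e-04,
        4.52894365e-04,  1.18991528e-05]), 'tcp_pos': array([ 195.63582461, -487.21790235,  250.04994587]), 'ee_rot': array([[ 9.27992642e-01,  3.72598517e-01,  4.94363822e-05],
       [ 3.72598520e-01, -9.27992632e-01, -1.34369276e-04],
       [-4.18919451e-06,  1.43113622e-04, -9.99999990e-01]]), 'contact_force': array([ 0.52009063, -0.44997384, -0.7775355 ]), 'torque': array([ 0.01102588,  0.01544356, -0.00162407]), 'grip_force': 0.0, 'gripper_width': 85.56005896799738}
```

View pics/top0.png

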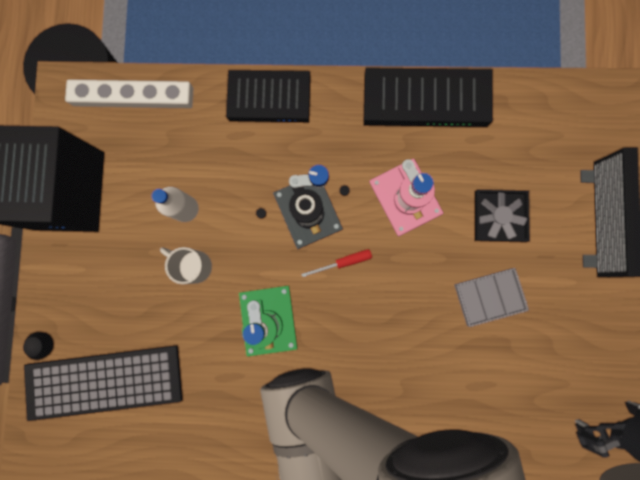

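View pics/side0.png

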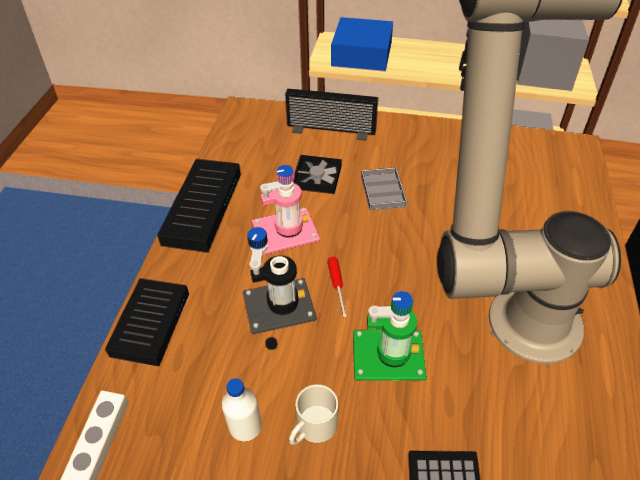

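The dark stand is the target: mouth at about (306,205) in the top view, cap swung aside at (318,176). The look-alikes are the green stand (262,325) and the pink stand (411,192). The bottle's blue cap (161,196) could also be mistaken for it. I'll check a close crop and measure the colours.

Run:
```python
from h import *
c=camera("top"); p=c["pixels"][150:260,250:370]
s=camera("side"); q=s["pixels"][220:335,225:345]
o=np.hstack([cv2.resize(p,(400,367)),cv2.resize(q,(383,367))])
cv2.imwrite("pics/crop1.png",o)
V=np.array(c["view"]);print("top cam",-V[:3,:3].T@V[:3,3])
V=np.array(s["view"]);print("side cam",-V[:3,:3].T@V[:3,3])
def blue(c,x0,x1,y0,y1):
    h=cv2.cvtColor(c["pixels"],cv2.COLOR_BGR2HSV)[y0:y1,x0:x1]
    m=((h[...,0]>100)&(h[...,0]<125)&(h[...,1]>150)&(h[...,2]>60)).astype(np.uint8)
    y,x=np.nonzero(m); return x.mean()+x0,y.mean()+y0,len(x)
a=blue(c,300,335,155,195); b=blue(s,240,275,222,262); print(a,b)
for z in(190,200,210): print(z,ray(c,a[:2],z),ray(s,b[:2],z))
```

```text
top cam [ 411.79360798  -18.28430412 1099.67594655]
side cam [ 338.21914293  797.33134137 1076.06279391]
(np.float64(319.17808219178085), np.float64(175.76712328767124), 219) (np.float64(256.9105691056911), np.float64(236.45528455284554), 246)
190 [624.1662911   23.76796085 190.        ] [626.01557503  21.0156039  190.        ]
200 [621.83169399  23.30568343 200.        ] [622.76753851  29.77701159 200.        ]
210 [619.49709689  22.84340601 210.        ] [619.51950198  38.53841928 210.        ]
```

View pics/crop1.png

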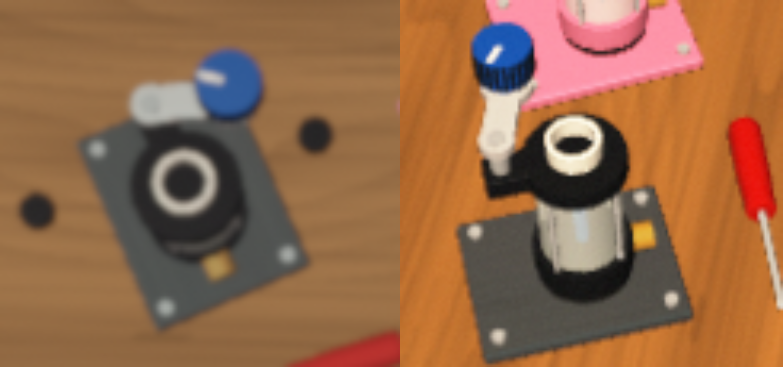

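Call:
{"fn": "arm_command", "kwargs": {"targets": [{"fingers":0,"xyz":[0,0,0.06],"twist":0},{"fingers":0,"xyz":[0.02,0.04,0.1],"twist":0},{"fingers":0,"xyz":[0.05,0.09,0.13],"twist":0},{"fingers":0,"xyz":[0.08,0.13,0.15],"twist":0},{"fingers":0,"xyz":[0.11,0.18,0.15],"twist":0},{"fingers":0,"xyz":[0.15,0.22,0.15],"twist":0},{"fingers":0,"xyz":[0.19,0.26,0.15],"twist":0},{"fingers":0,"xyz":[0.23,0.31,0.15],"twist":0},{"fingers":0,"xyz":[0.27,0.36,0.15],"twist":0},{"fingers":0,"xyz":[0.31,0.41,0.15],"twist":0},{"fingers":0,"xyz":[0.34,0.46,0.15],"twist":0},{"fingers":0,"xyz":[0.37,0.5,0.15],"twist":0}]}}

```text
time: 2.6
tcp_pos: [566.5, 15.2, 400.0]
ee_rot: [[0.927, 0.374, 0.0], [0.374, -0.927, -0.0], [0.0, 0.0, -1.0]]
contact_force: [0.2, -0.4, -0.6]
gripper_width: 85.3
grip_force: 0.0
```

The crop confirms the dark stand: open white neck at (183,182) in the left crop, arm pivot at (150,103), blue cap at (229,84) swung aside. Next I'll use the wrist camera.

Run:
```python
from h import *
c=camera("wrist"); cv2.imwrite("pics/w1.png",c["pixels"])
V=np.array(c["view"]);print("cam",-V[:3,:3].T@V[:3,3], V[2,:3])
for n,P in dict(cap=(621,25,206),mouth=(580,48,154)).items(): print(n,proj(c,P))
```

```text
cam [644.21610475  47.30664562 523.20927455] [-0.30211168 -0.12373129 -0.94520849]
cap [[335.71432737 146.02472998]]
mouth [[294.49339113 172.57399526]]
```

View pics/w1.png

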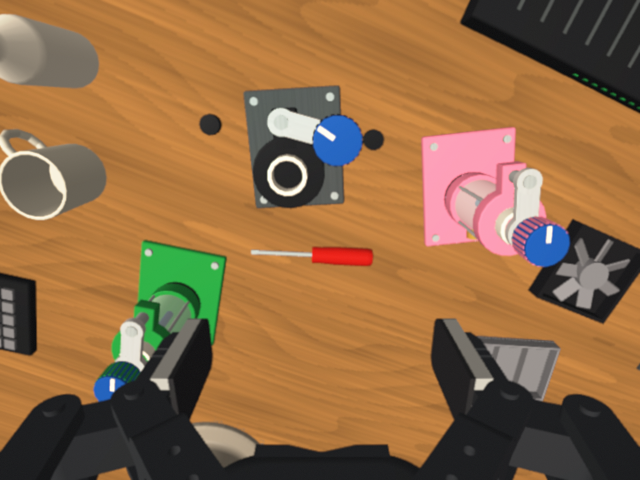

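The wrist view shows the dark stand with its neck at (288,175), pivot at (281,122) and cap at (337,140). I'll combine the three views.

Run:
```python
from h import *
from scipy.optimize import least_squares
def mask(c,kind,x0,x1,y0,y1):
    h=cv2.cvtColor(c["pixels"],cv2.COLOR_BGR2HSV).astype(int)[y0:y1,x0:x1]
    m=(h[...,0]>100)&(h[...,0]<125)&(h[...,1]>150)&(h[...,2]>60) if kind=="b" else (h[...,1]<60)&(h[...,2]>150)
    return m.astype(np.uint8)
def ell(c,kind,x0,x1,y0,y1):
    m=mask(c,kind,x0,x1,y0,y1); k,_=cv2.findContours(m,0,cv2.CHAIN_APPROX_NONE)
    k=max(k,key=cv2.contourArea); e=cv2.fitEllipse(k); return np.array(e[0])+[x0,y0],np.round(e[1],1)
w=camera("wrist"); t=camera("top"); s=camera("side")
for n,c,r in(("w",w,(262,312,148,200)),("t",t,(290,320,190,218)),("s",s,(266,294,254,277))):
    e=ell(c,"w",*r); print("mouth",n,e,ray(c,e[0],153))
for n,c,r in(("w",w,(305,370,105,172)),("t",t,(300,335,155,195))):
    e=ell(c,"b",*r); print("cap",n,e,ray(c,e[0],206), ray(c,e[0],198))
print("pivot",ray(w,(281,122),168),ray(t,(250+150*.3,150+103*.3),168))
for d in recognise(w,"pivot")[:3]+recognise(w,"cap_grip")[:3]+recognise(w,"mouth")[:3]:print(d)
```

```text
mouth w (array([290.75762749, 179.45352364]), array([39.2, 40.2])) [574.71564534  54.03898019 153.        ]
mouth t (array([304.65617657, 204.13525867]), array([17.4, 18. ])) [572.47176904  53.98146705 153.        ]
mouth s (array([278.84259987, 264.73274231]), array([16.8, 17.7])) [571.94323684  58.81849047 153.        ]
cap w (array([342.54096603, 145.63682556]), array([46.4, 50.4])) [625.60956249  25.24600652 206.        ] [625.08533713  24.58453184 198.        ]Traceback (most recent call last):
  File "<stdin>", line 14, in <module>
  File "<stdin>", line 9, in ell
ValueError: max() iterable argument is empty
```

Run:
```python
from h import *
w=camera("wrist")
print(state()["tcp_pos"], proj(w,[(619,74,168),(573.5,54.5,154),(623,24.5,206)]))
h=cv2.cvtColor(w["pixels"],cv2.COLOR_BGR2HSV)
m=((h[...,0]>100)&(h[...,0]<125)&(h[...,1]>150)&(h[...,2]>60)).astype(np.uint8)
k,_=cv2.findContours(m[95:185,295:385],0,cv2.CHAIN_APPROX_NONE);k=max(k,key=cv2.contourArea);print(cv2.minEnclosingCircle(k))
for n in("pivot","cap_grip","mouth"):
  for d in recognise(w,n)[:3]:print(n,round(d["p"],2),np.round(d["xyz"]),np.round(proj(w,d["xyz"])[0]))
b=w["pixels"].copy()
for q in proj(w,[(619,74,168),(573.5,54.5,154),(623,24.5,206)]): cv2.circle(b,tuple(int(round(v)) for v in q),2,(0,0,255),-1)
cv2.imwrite("pics/w2.png",cv2.resize(b[80:230,220:400],(720,600),interpolation=cv2.INTER_CUBIC))
```

```text
[565.47067761  12.69012201 399.80943865] [[279.96271136 120.83688494]
 [284.26046952 174.83203307]
 [335.80597706 142.03871423]]
((39.805870056152344, 43.37358856201172), 25.65752601623535)
pivot 0.84 [604.  47. 153.] [303. 147.]
pivot 0.67 [ 620. -164.  137.] [502. 210.]
pivot 0.62 [341. 140. 135.] [147. 332.]
cap_grip 0.9 [ 614. -173.  207.] [542. 240.]
cap_grip 0.88 [321. 144. 206.] [108. 385.]
cap_grip 0.69 [624.  26. 208.] [334. 140.]
mouth 0.89 [335. 141. 137.] [144. 337.]
mouth 0.74 [603.  49. 150.] [301. 147.]
mouth 0.72 [ 624. -162.  137.] [502. 206.]
```

View pics/w2.png

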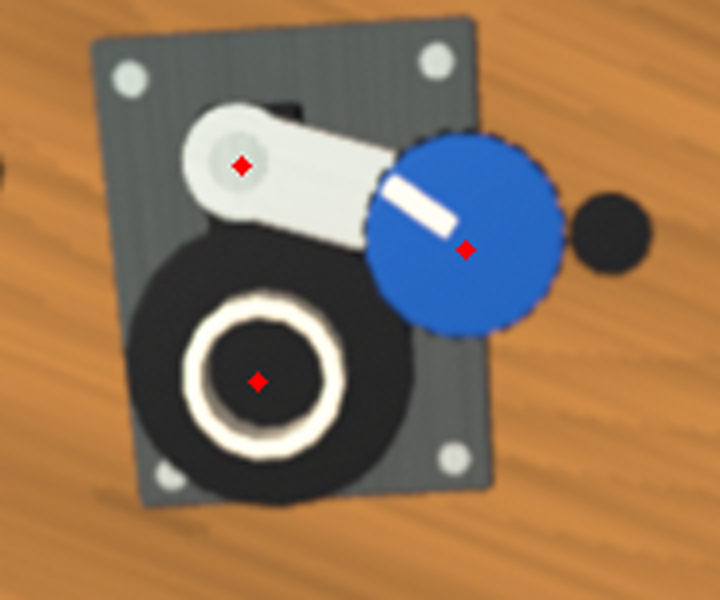

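The red marks land on the mouth, pivot and cap to within about 3 mm. The fitted geometry is mouth (574,54), cap (624.5,25) and pivot (619.6,75), with the arm at about 1.25 rad. I'll cage the cap loosely, with the closing axis tangential to the arc, and push it round. A tight grip could twist the mount.

Call:
{"fn": "arm_command", "kwargs": {"targets": [{"fingers":0,"xyz":[0.015,0.003,-0.03],"twist":10.5},{"fingers":0,"xyz":[0.03,0.006,-0.06],"twist":21},{"fingers":0,"xyz":[0.045,0.009,-0.09],"twist":31.5},{"fingers":0,"xyz":[0.059,0.012,-0.12],"twist":42},{"fingers":0,"xyz":[0.059,0.012,-0.14],"twist":52.5},{"fingers":0,"xyz":[0.059,0.012,-0.14],"twist":63},{"fingers":0,"xyz":[0.059,0.012,-0.14],"twist":74},{"fingers":0,"xyz":[0.059,0.012,-0.16],"twist":74},{"fingers":0,"xyz":[0.059,0.012,-0.18],"twist":74},{"fingers":0,"xyz":[0.059,0.012,-0.2],"twist":74},{"fingers":0.38,"xyz":[0.059,0.012,-0.2],"twist":74},{"fingers":0.38,"xyz":[0.059,0.012,-0.2],"twist":74}]}}

```text
time: 4.5
tcp_pos: [625.0, 24.1, 201.2]
ee_rot: [[-0.101, 0.995, 0.002], [0.995, 0.101, -0.0], [-0.0, 0.002, -1.0]]
contact_force: [0.4, -0.4, 0.5]
gripper_width: 53.6
grip_force: 0.0
```

Run:
```python
from h import *
c=camera("side")
b=camera("wrist")
a=cv2.resize(c["pixels"][190:310,195:325],(433,400)); 
cv2.imwrite("pics/s2.png",np.hstack([a,cv2.resize(b["pixels"][180:480,180:480],(360,400))]))
s=state();print(s["qpos"],s["tcp_pos"],s["gripper_width"],s["contact_force"])
```

```text
[-8.34216638e-02  5.63674682e-01  1.30147858e+00  3.05902765e-05
  1.27416628e+00 -1.85450565e-01] [625.12042436  24.40537379 201.35908794] 53.18760651508162 [ 0.0752183  -0.77398148  0.75255407]
```

View pics/s2.png

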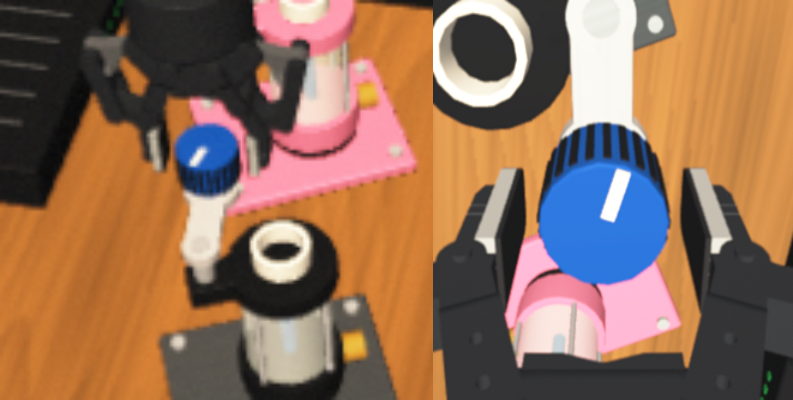

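The cap sits centred between the pads, with the arm pointing straight up in the wrist view. Next is the swing along the arc.

Call:
{"fn": "arm_command", "kwargs": {"targets": [{"fingers":0.38,"xyz":[-0.008,0,-0.003],"twist":-9},{"fingers":0.38,"xyz":[-0.0155,0.001,-0.003],"twist":-18},{"fingers":0.38,"xyz":[-0.023,0.0033,-0.003],"twist":-27},{"fingers":0.38,"xyz":[-0.03,0.0067,-0.003],"twist":-36},{"fingers":0.38,"xyz":[-0.0365,0.011,-0.003],"twist":-45},{"fingers":0.38,"xyz":[-0.042,0.0165,-0.003],"twist":-53},{"fingers":0.38,"xyz":[-0.047,0.0225,-0.003],"twist":-62},{"fingers":0.38,"xyz":[-0.0505,0.0293,-0.003],"twist":-71},{"fingers":0.38,"xyz":[-0.0515,0.0315,-0.003],"twist":-71},{"fingers":0.38,"xyz":[-0.052,0.033,-0.003],"twist":-71},{"fingers":0.38,"xyz":[-0.0525,0.034,-0.003],"twist":-71},{"fingers":0.38,"xyz":[-0.0525,0.034,-0.003],"twist":-71}]}}

```text
time: 6.1
tcp_pos: [572.3, 58.8, 197.1]
ee_rot: [[0.907, 0.421, 0.0], [0.421, -0.907, 0.0], [0.0, 0.0, -1.0]]
contact_force: [0.3, -0.2, 0.4]
gripper_width: 53.3
grip_force: 0.2
```

Run:
```python
from h import *
b=camera("wrist"); c=camera("side")
a=cv2.resize(c["pixels"][190:310,195:325],(433,400)); 
cv2.imwrite("pics/s3.png",np.hstack([a,cv2.resize(b["pixels"][180:480,180:480],(360,400))]))
s=state();print(s["qpos"],s["tcp_pos"],s["gripper_width"],s["contact_force"],s["torque"])
```

```text
[-3.08563365e-02  4.78185678e-01  1.46218591e+00  8.02462661e-05
  1.20101205e+00  1.10533729e+00] [572.2585739   58.79504386 197.04095409] 52.784718685824444 [ 0.91841075 -1.04089337 -0.19044017] [-0.05952188 -0.03483619  0.05942188]
```

View pics/s3.png

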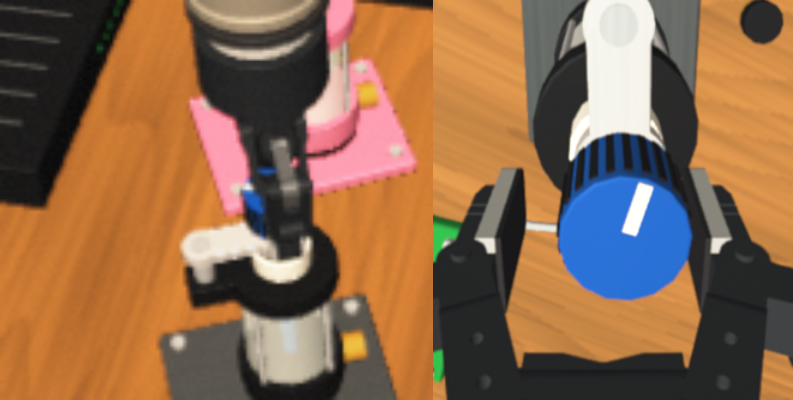

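The cap is nearly over the neck with the trailing pad touching it. I'll creep on until I feel the stop.

Call:
{"fn": "arm_command", "kwargs": {"targets": [{"fingers":0.38,"xyz":[-0.0003,0.0008,0],"twist":0},{"fingers":0.38,"xyz":[-0.0006,0.0015,0],"twist":0},{"fingers":0.38,"xyz":[-0.0009,0.002,0],"twist":0},{"fingers":0.38,"xyz":[-0.0009,0.002,0],"twist":0}]}}

```text
time: 6.7
tcp_pos: [571.5, 60.1, 197.1]
ee_rot: [[0.907, 0.421, 0.001], [0.421, -0.907, -0.001], [0.0, 0.001, -1.0]]
contact_force: [1.0, -4.6, 0.0]
gripper_width: 52.8
grip_force: 2.5
```

Call:
{"fn": "arm_command", "kwargs": {"targets": [{"fingers":0.38,"xyz":[-0.0003,0.0008,0],"twist":0},{"fingers":0.38,"xyz":[-0.0006,0.0015,0],"twist":0},{"fingers":0.38,"xyz":[-0.0006,0.0015,0],"twist":0}]}}

```text
time: 7.08
tcp_pos: [571.5, 60.5, 197.2]
ee_rot: [[0.907, 0.42, 0.002], [0.42, -0.907, -0.003], [0.0, 0.003, -1.0]]
contact_force: [2.7, -8.9, -0.7]
gripper_width: 52.8
grip_force: 4.8
```

Contact force rose to 9 N, so the arm is home. The cap centre works out at (574.2,54.7), which matches the mouth. I'll open, centre, and wind the wrist back anticlockwise for a long clockwise turn.

Call:
{"fn": "arm_command", "kwargs": {"targets": [{"fingers":0,"xyz":[0.0034,-0.0072,0.003],"twist":0},{"fingers":0,"xyz":[0.0034,-0.0072,0.003],"twist":0},{"fingers":0,"xyz":[0.0034,-0.0072,0.003],"twist":10.5},{"fingers":0,"xyz":[0.0034,-0.0072,0.003],"twist":21},{"fingers":0,"xyz":[0.0034,-0.0072,0.003],"twist":31.5},{"fingers":0,"xyz":[0.0034,-0.0072,0.003],"twist":42},{"fingers":0,"xyz":[0.0034,-0.0072,0.003],"twist":52.5},{"fingers":0,"xyz":[0.0034,-0.0072,0.003],"twist":63},{"fingers":0,"xyz":[0.0034,-0.0072,0.003],"twist":73.5},{"fingers":0,"xyz":[0.0034,-0.0072,0.003],"twist":84},{"fingers":0,"xyz":[0.0034,-0.0072,0.003],"twist":94.5},{"fingers":0,"xyz":[0.0034,-0.0072,0.003],"twist":105}]}}

```text
time: 8.57
tcp_pos: [573.8, 55.7, 200.0]
ee_rot: [[-0.646, 0.763, -0.0], [0.763, 0.646, 0.001], [0.001, 0.0, -1.0]]
contact_force: [0.2, 0.0, 0.4]
gripper_width: 85.5
grip_force: 0.0
```

Call:
{"fn": "arm_command", "kwargs": {"targets": [{"fingers":0,"xyz":[0,0,0],"twist":10.5},{"fingers":0,"xyz":[0,0,0],"twist":21},{"fingers":0,"xyz":[0,0,0],"twist":31.5},{"fingers":0,"xyz":[0,0,0],"twist":42},{"fingers":0,"xyz":[0,0,0],"twist":52.5},{"fingers":0,"xyz":[0,0,0],"twist":63},{"fingers":0,"xyz":[0,0,0],"twist":73.5},{"fingers":0,"xyz":[0,0,0],"twist":84},{"fingers":0,"xyz":[0,0,0],"twist":94.5},{"fingers":0,"xyz":[0,0,0],"twist":105},{"fingers":0,"xyz":[0,0,0],"twist":115.5},{"fingers":0,"xyz":[0,0,0],"twist":126}]}}

```text
time: 10.07
tcp_pos: [573.8, 55.7, 200.0]
ee_rot: [[-0.238, -0.971, -0.001], [-0.971, 0.238, 0.001], [-0.001, 0.001, -1.0]]
contact_force: [-0.4, 0.8, 0.0]
gripper_width: 85.3
grip_force: 0.0
```

Call:
{"fn": "arm_command", "kwargs": {"targets": [{"fingers":0.4,"xyz":[0,0,0],"twist":0},{"fingers":0.55,"xyz":[0,0,0],"twist":0},{"fingers":0.7,"xyz":[0,0,0],"twist":0},{"fingers":0.7,"xyz":[0,0,0],"twist":0},{"fingers":0.7,"xyz":[0,0,0],"twist":0}]}}

```text
time: 10.7
tcp_pos: [574.3, 55.1, 200.4]
ee_rot: [[-0.245, -0.97, 0.001], [-0.97, 0.245, 0.0], [-0.0, -0.001, -1.0]]
contact_force: [1.0, 0.4, 3.7]
gripper_width: 38.4
grip_force: 59.9
```

Run:
```python
from h import *
s=state();print(s["qpos"],s["tcp_pos"],s["gripper_width"],s["contact_force"],s["torque"],s["grip_force"],s["effort"][5])
```

```text
[-3.72253608e-02  4.77715224e-01  1.45312035e+00  1.62883266e-04
  1.20992760e+00 -2.93175580e+00] [574.29827332  55.10958086 200.37403234] 38.39382039990475 [0.97926706 0.37429305 3.68347901] [ 0.01220084 -0.08203216 -0.04835152] 59.93602752685547 0.010632898192852736
```

Call:
{"fn": "arm_command", "kwargs": {"targets": [{"fingers":0.7,"xyz":[0,0,-0.0003],"twist":-10},{"fingers":0.7,"xyz":[0,0,-0.0007],"twist":-20},{"fingers":0.7,"xyz":[0,0,-0.001],"twist":-30},{"fingers":0.7,"xyz":[0,0,-0.0013],"twist":-40},{"fingers":0.7,"xyz":[0,0,-0.0017],"twist":-50},{"fingers":0.7,"xyz":[0,0,-0.002],"twist":-60},{"fingers":0.7,"xyz":[0,0,-0.0023],"twist":-70},{"fingers":0.7,"xyz":[0,0,-0.0026],"twist":-80},{"fingers":0.7,"xyz":[0,0,-0.003],"twist":-90},{"fingers":0.7,"xyz":[0,0,-0.0033],"twist":-100},{"fingers":0.7,"xyz":[0,0,-0.0036],"twist":-110},{"fingers":0.7,"xyz":[0,0,-0.004],"twist":-120}]}}

```text
time: 12.2
tcp_pos: [575.0, 53.1, 196.5]
ee_rot: [[-0.713, 0.701, 0.002], [0.701, 0.713, -0.003], [-0.004, -0.001, -1.0]]
contact_force: [2.3, -6.9, 3.7]
gripper_width: 38.3
grip_force: 60.0
```

```bash
cat > s.py <<'E'
from h import *
s=state();T=s["torque"];F=s["contact_force"]
print("t",s["time"],"q6",round(s["qpos"][5],4),"q1",round(s["qpos"][0],4),s["tcp_pos"].round(2),"w",round(s["gripper_width"],1),"F",F.round(2),"T",T.round(3),"grip",round(s["grip_force"],1),"e6",round(s["effort"][5],3))
E
python3 s.py
```

```text
t 12.2 q6 -0.8319 q1 -0.0389 [574.96  53.14 196.48] w 38.3 F [ 2.26 -6.93  3.68] T [-1.2   -0.352  0.045] grip 60.0 e6 -1.806
```

Call:
{"fn": "arm_command", "kwargs": {"targets": [{"fingers":0.7,"xyz":[0.0005,-0.001,0],"twist":0},{"fingers":0.7,"xyz":[0.0005,-0.001,0],"twist":0}]}}

```text
time: 12.45
tcp_pos: [575.0, 53.0, 196.4]
ee_rot: [[-0.718, 0.696, 0.001], [0.696, 0.718, -0.002], [-0.002, -0.0, -1.0]]
contact_force: [0.8, -5.8, 2.8]
gripper_width: 38.0
grip_force: 60.0
```

```bash
python3 s.py
```

```text
t 12.45 q6 -0.84 q1 -0.04 [575.02  53.02 196.43] w 38.0 F [ 0.83 -5.76  2.77] T [-0.964 -0.217  0.011] grip 60.0 e6 0.035
```

Call:
{"fn": "arm_command", "kwargs": {"targets": [{"fingers":0.7,"xyz":[0,0,-0.0003],"twist":-10},{"fingers":0.7,"xyz":[0,0,-0.0007],"twist":-20},{"fingers":0.7,"xyz":[0,0,-0.001],"twist":-30},{"fingers":0.7,"xyz":[0,0,-0.001],"twist":-30},{"fingers":0.7,"xyz":[0,0,-0.001],"twist":-30}]}}

```text
time: 13.08
tcp_pos: [574.5, 52.7, 195.4]
ee_rot: [[-0.274, 0.962, 0.0], [0.962, 0.274, -0.002], [-0.002, -0.001, -1.0]]
contact_force: [-0.7, -7.2, 5.3]
gripper_width: 38.2
grip_force: 60.2
```

```bash
python3 s.py
```

```text
t 13.075 q6 -0.3163 q1 -0.0401 [574.47  52.66 195.38] w 38.2 F [-0.73 -7.15  5.3 ] T [-1.227  0.11  -0.034] grip 60.2 e6 0.023
```

Call:
{"fn": "arm_command", "kwargs": {"targets": [{"fingers":0.7,"xyz":[0,0,-0.0001],"twist":-7},{"fingers":0.7,"xyz":[0,0,-0.0003],"twist":-14},{"fingers":0.7,"xyz":[0,0,-0.0003],"twist":-14},{"fingers":0.7,"xyz":[0,0,-0.0003],"twist":-14}]}}

```text
time: 13.58
tcp_pos: [574.2, 52.6, 194.9]
ee_rot: [[-0.033, 0.999, -0.001], [0.999, 0.033, -0.003], [-0.003, -0.001, -1.0]]
contact_force: [-1.5, -7.9, 3.4]
gripper_width: 38.6
grip_force: 60.1
```

```bash
python3 s.py
```

```text
t 13.575 q6 -0.072 q1 -0.0401 [574.16  52.61 194.95] w 38.6 F [-1.54 -7.95  3.43] T [-1.289  0.217  0.064] grip 60.1 e6 0.026
```

Call:
{"fn": "arm_command", "kwargs": {"targets": [{"fingers":0.7,"xyz":[0,0,-0.0003],"twist":-7},{"fingers":0.7,"xyz":[0,0,-0.0005],"twist":-14},{"fingers":0.7,"xyz":[0,0,-0.0005],"twist":-14},{"fingers":0.7,"xyz":[0,0,-0.0005],"twist":-14}]}}

```text
time: 14.08
tcp_pos: [573.8, 52.6, 194.4]
ee_rot: [[0.21, 0.978, -0.001], [0.978, -0.21, -0.003], [-0.003, -0.001, -1.0]]
contact_force: [-2.8, -7.5, 5.0]
gripper_width: 38.1
grip_force: 60.2
```

```bash
python3 s.py
```

```text
t 14.075 q6 0.1723 q1 -0.0401 [573.84  52.63 194.43] w 38.1 F [-2.75 -7.55  4.99] T [-1.322  0.533 -0.036] grip 60.2 e6 0.024
```

Call:
{"fn": "arm_command", "kwargs": {"targets": [{"fingers":0.7,"xyz":[0,0,-0.0003],"twist":-7},{"fingers":0.7,"xyz":[0,0,-0.0005],"twist":-14},{"fingers":0.7,"xyz":[0,0,-0.0005],"twist":-14},{"fingers":0.7,"xyz":[0,0,-0.0005],"twist":-14}]}}

```text
time: 14.58
tcp_pos: [573.5, 52.7, 194.0]
ee_rot: [[0.44, 0.898, -0.002], [0.898, -0.44, -0.003], [-0.003, -0.001, -1.0]]
contact_force: [-4.9, -8.0, 7.3]
gripper_width: 38.0
grip_force: 60.4
```

```bash
python3 s.py
```

```text
t 14.575 q6 0.4165 q1 -0.04 [573.53  52.69 194.05] w 38.0 F [-4.89 -8.04  7.28] T [-1.257  0.679  0.185] grip 60.4 e6 0.136
```

Torque is starting to rise (0.14 to 0.19 N m), so I'll take smaller steps.

Call:
{"fn": "arm_command", "kwargs": {"targets": [{"fingers":0.7,"xyz":[0,0,0],"twist":-2.5},{"fingers":0.7,"xyz":[0,0,0],"twist":-5},{"fingers":0.7,"xyz":[0,0,0],"twist":-5}]}}

```text
time: 14.95
tcp_pos: [573.4, 52.7, 194.0]
ee_rot: [[0.517, 0.856, -0.002], [0.856, -0.517, -0.003], [-0.004, -0.001, -1.0]]
contact_force: [-5.0, -7.6, 6.8]
gripper_width: 38.4
grip_force: 60.4
```

```bash
python3 s.py
```

```text
t 14.95 q6 0.5041 q1 -0.0399 [573.42  52.7  194.01] w 38.4 F [-4.99 -7.62  6.83] T [-1.263  0.794  0.241] grip 60.4 e6 0.432
```

Call:
{"fn": "arm_command", "kwargs": {"targets": [{"fingers":0.7,"xyz":[0,0,0],"twist":0},{"fingers":0.7,"xyz":[0,0,0],"twist":0}]}}

```text
time: 15.2
tcp_pos: [573.4, 52.7, 194.0]
ee_rot: [[0.516, 0.856, -0.002], [0.856, -0.516, -0.003], [-0.004, -0.001, -1.0]]
contact_force: [-5.4, -6.7, 5.9]
gripper_width: 38.3
grip_force: 60.4
```

```bash
python3 s.py;  python3 - <<'E'
from h import *
T=[];E=[]
for _ in range(6):
    camera("side"); s=state(); T.append(s["torque"][2]); E.append(s["effort"][5])
print(np.round(T,3),np.round(E,3))
E
```

```text
t 15.2 q6 0.5036 q1 -0.0399 [573.41  52.71 194.01] w 38.3 F [-5.4  -6.69  5.9 ] T [-1.257  0.746  0.266] grip 60.4 e6 0.245
[0.322 0.189 0.198 0.188 0.272 0.229] [0.245 0.245 0.245 0.245 0.245 0.245]
```

Call:
{"fn": "arm_command", "kwargs": {"targets": [{"fingers":0.7,"xyz":[0,0,0],"twist":-2},{"fingers":0.7,"xyz":[0,0,0],"twist":-4},{"fingers":0.7,"xyz":[0,0,0],"twist":-6},{"fingers":0.7,"xyz":[0,0,0],"twist":-6},{"fingers":0.7,"xyz":[0,0,0],"twist":-6},{"fingers":0.7,"xyz":[0,0,0],"twist":-6}]}}

```text
time: 16.25
tcp_pos: [573.3, 52.8, 194.0]
ee_rot: [[0.603, 0.798, -0.003], [0.798, -0.603, -0.003], [-0.004, -0.0, -1.0]]
contact_force: [-6.0, -7.4, 7.6]
gripper_width: 38.3
grip_force: 60.4
```

```bash
python3 s.py;  python3 - <<'E'
from h import *
T=[]
for _ in range(6):
    c=camera("wrist"); s=state(); T.append(s["torque"][2])
print(np.round(T,3),np.mean(T))
cv2.imwrite("pics/w5.png",c["pixels"])
E
```

```text
t 16.25 q6 0.608 q1 -0.0398 [573.27  52.77 194.  ] w 38.3 F [-6.   -7.43  7.56] T [-1.242  0.85   0.388] grip 60.4 e6 0.396
[0.369 0.37  0.437 0.39  0.373 0.396] 0.3891253388428706
```

View pics/w5.png

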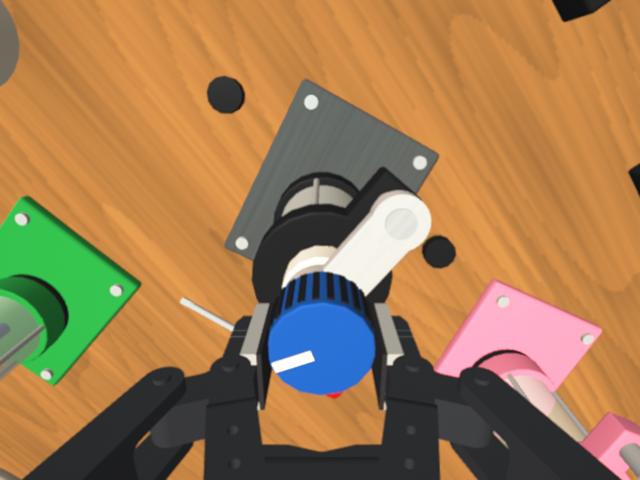

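The wrist view shows the cap at (322,345) between the pads. The arm lies over the neck, and the reservoir has twisted slightly clockwise. A torque of 0.39 N m, rising linearly with angle, confirms the stop. It has been held for well over 0.2 s. I'll ease back part of the wind-up, open and lift.

Call:
{"fn": "arm_command", "kwargs": {"targets": [{"fingers":0.7,"xyz":[-0.0008,-0.001,0],"twist":3},{"fingers":0.7,"xyz":[-0.001,-0.0013,0],"twist":7},{"fingers":0.7,"xyz":[-0.001,-0.0013,0],"twist":7},{"fingers":0.4,"xyz":[-0.001,-0.0013,0],"twist":7},{"fingers":0,"xyz":[-0.001,-0.0013,0],"twist":7},{"fingers":0,"xyz":[-0.001,-0.0013,0],"twist":7},{"fingers":0,"xyz":[-0.001,-0.0013,0.02],"twist":7},{"fingers":0,"xyz":[-0.001,-0.0013,0.06],"twist":7},{"fingers":0,"xyz":[-0.03,-0.02,0.12],"twist":7},{"fingers":0,"xyz":[-0.05,-0.04,0.17],"twist":7},{"fingers":0,"xyz":[-0.05,-0.04,0.17],"twist":7},{"fingers":0,"xyz":[-0.05,-0.04,0.17],"twist":7}]}}

```text
time: 18.05
tcp_pos: [524.4, 14.2, 363.2]
ee_rot: [[0.502, 0.865, -0.0], [0.865, -0.502, 0.0], [0.0, -0.0, -1.0]]
contact_force: [-0.2, 0.2, -1.2]
gripper_width: 85.7
grip_force: 0.0
```

```bash
python3 s.py;  python3 - <<'E'
from h import *
c=camera("side");w=camera("wrist")
cv2.imwrite("pics/fin.png",np.hstack([cv2.resize(c["pixels"][190:340,190:340],(400,400)),cv2.resize(w["pixels"],(400,400))]))
E
```

```text
t 18.05 q6 0.407 q1 -0.1192 [524.43  14.24 363.23] w 85.7 F [-0.19  0.17 -1.24] T [-0.036 -0.012 -0.018] grip 0.0 e6 -0.013
```

View pics/fin.png

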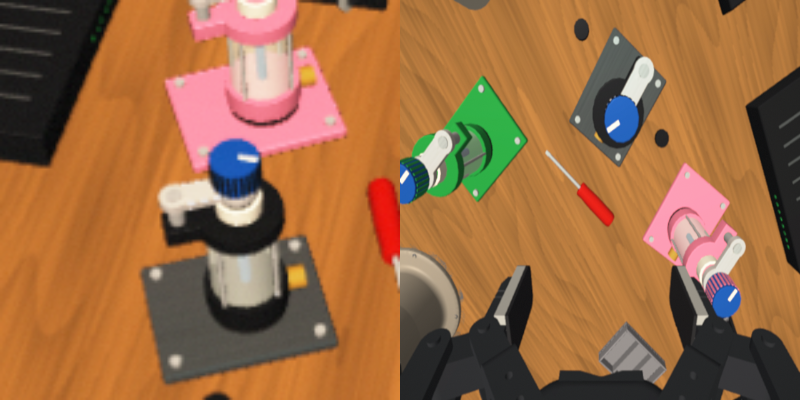

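The side view shows the cap seated over the neck at (235,165), with the arm lying along its bracket and the neighbouring things unmoved. The gripper is clear, so I'll hand in.

```bash
python3 -c "
from plant import sign_off
print(sign_off())"
```

```text
the job is handed in; nothing more can be done
None
```

The cap is swung home, screwed down to its stop and nipped up to about 0.39 N m, and the gripper is clear; I handed the job in at about 18 s, and the result was not reported back.

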